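# Close the inclined filler of the cooling unit

## Task

The cooling-water unit has been topped up and its black screw cap was left lying on the bench. Set the cap squarely on the sloping filler neck and, pressing lightly, turn it backwards (anticlockwise) until it drops into the thread starts; then run it in clockwise, straight and without cross-threading, until it is fully home, and let go. Never force it before it has dropped in, and do not disturb the other things on the bench.

Things in the scene. Friction and masses are not known exactly. Their poses are not given: they have to be found in the camera images.
- cap: Loose black screw cap, mouth down on the bench at first: ribbed, 66 mm across, 28 mm high, with a straight grip bar on top; 62 mm high in all, 0.10 to 0.20 kg. Origin: centre of the skirt's lower edge; +z up its axis through the bar, +x along the bar. Inside: 22.5 mm deep, 58 mm wide, with three lugs 120 degrees apart at the lower edge (18 degrees wide, 4 mm thick, inner radius 24 mm).
- cap_bar (a point): Grip point in the cap's bar, on the cap's axis, 50 mm above the cap's origin; axes as the cap's. The bar is 56 mm long (x), 14 mm thick (y, the way to grip it), from 28 to 62 mm above the cap's lower edge, and serves as the handle for turning.
- neck_mouth (a point): Centre of the open end of the aluminium filler neck on the unit's sloping face. +z is the neck's axis pointing out, 35 degrees from vertical, leaning to the unit's front (the tool has to lie along it to screw the cap); +x up the slope. Neck 46 mm across, rim bevelled, 56 mm over the threads. Fully home, the cap's inside bears on this rim: its origin is then at z = -22.5 mm in this frame.
- thread_start (a point): Point on the neck's axis 17.2 mm inside the mouth, axes as neck_mouth's: where the cap's origin comes (within 1 mm) when its lugs have dropped into the three thread starts, 120 degrees apart. Where round the neck these gaps lie differs each time and is not told. Before that the lugs ride on the flat thread ends, the cap's origin 8 mm past the mouth, or 5 mm if they stand on the narrow stop webs.
- neck_foot (a point): Foot of the neck, on its axis, 30 mm below the mouth. Right-hand thread: pressed lightly and turned back (anticlockwise seen from outside) by at most 105 degrees the cap drops 8 mm into the starts; each gap gives 18 degrees of play and ends at a stop web. Webs also bar clockwise turning on the thread ends. From the starts, 60 to 85 degrees clockwise run it home, 0.086 mm per degree.
- tank: The bench cooling-water unit, fixed: white sheet-metal housing 190 mm deep, 200 mm wide, 196 mm high; its front top shoulder slopes at 35 degrees and carries the neck; black carrying handle on top at the back (to 225 mm); two hose tails stick out 45 mm on its -y side. Origin: centre of its underside, -x its front. The neck's mouth is at (-54.5, 0, 182) mm in this frame.
- beaker: Bystander: empty glass beaker, 85 mm across, 101 mm high, upright; origin at the centre of its underside. It stands to one side of the unit and the cap to the other, either way round.
- wash_bottle: Bystander: squeeze wash bottle with a bent spout, 64 mm across, 196 mm high; origin under it on the bench, body centre 27 mm along its +y.
- flanged_part: Bystander: white printed flanged part, 72 mm across, 88 mm high; origin at the centre of its underside.
- small_part: Bystander: white printed flanged part, 72 mm across, 60 mm high, on the other side of the unit; origin at the centre of its underside.
- notepad: Bystander: white note block 148 x 100 x 12 mm; origin at the centre of its underside.
Things that resemble listed ones, but are neither listed nor needed, are in the scene too. There is more than one size of the cap; the one meant has the size given above.

How it is judged:
On the way, in this order (a step that is already met when the one before it is completed fails the run):
1. the cap is set squarely on the neck: in line within 6 degrees and 4 mm, its lower edge 0 to 14 mm past the rim (z of cap in the frame of neck_mouth between -0.014 and 0 m and angle between the z axis of cap and the z axis of neck_mouth, either way round below 0.105 rad and x of cap in the frame of neck_mouth between -0.004 and 0.004 m and y of cap in the frame of neck_mouth between -0.004 and 0.004 m), for 0.1 s.
2. the cap has dropped into the thread starts, in line within 5 degrees: its lower edge 15 to 20 mm past the rim (z of cap in the frame of neck_mouth between -0.02 and -0.015 m and angle between the z axis of cap and the z axis of neck_mouth, either way round below 0.087 rad), for 0.1 s.
At the end, for the whole second after the job is handed in: The cap is screwed fully home on the neck: its inside within 1.5 mm of the rim, in line with the neck within 3 degrees and 3 mm, at rest and released (z of cap in the frame of neck_mouth between -0.0245 and -0.021 m and angle between the z axis of cap and the z axis of neck_mouth, either way round below 0.052 rad and x of cap in the frame of neck_mouth between -0.003 and 0.003 m and y of cap in the frame of neck_mouth between -0.003 and 0.003 m and linear speed of cap below 0.01 m/s); the robot touches nothing.
It fails at once if the cap is forced against the thread ends or their stop webs, with more than 80 N, before it has dropped into the starts (contact force between cap and tank above 80 N and z of cap in the frame of neck_mouth above -0.013 m).
It fails at once if the cap is forced on crooked: pressed with more than 15 N while more than 12 degrees out of line with the neck (contact force between cap and tank above 15 N and angle between the z axis of cap and the z axis of neck_mouth, either way round above 0.21 rad).
It fails at once if a bystander is moved more than 30 mm or tipped (distance of any of beaker, wash_bottle, flanged_part, small_part, notepad from where it was at the start of the episode above 0.03 m or angle between any of beaker, wash_bottle, flanged_part, small_part, notepad's own z axis and vertical above 0.3 rad).
It also fails if it takes over 58 s, if anything falls off the work surface, if the arm or the gripper's body presses on something with over 40 N, if the wrist force passes 120 N, or if a joint passes its speed limit or range.

## Robot

A 6-joint arm with a two-finger parallel gripper is mounted at the origin on a cart in front of the work surface, level with it; the furniture and walls round the work are solid. World frame = base frame: x ahead of the robot, y to its left, z up, the work surface at z = 0. Lengths are in m, angles in rad, forces in N, time in s.
With the tool pointing down it reaches from about 0.35 to 0.725 m from the base axis. Payload 4.3 kg.
Tool frame: the origin (TCP) lies at the very end of the fingers, on their centre line; the grasp point (between the pads) lies 19 mm behind it (bot.hold_point_z is the z of the grasp point in the tool frame, in m); z points along the fingers, y is the line along which they close (so a half turn about z gives the same grasp; the last joint's range is limited). The gripper opens to 85 mm and grips with 20 to 120 N. Pads are 22 mm wide; open, the fingers measure 114 mm over their backs; the gripper's body (76 mm by 85 mm) begins 54 mm behind the grasp point. The pads swing forward as they close: fully open they stand 13 mm farther back than shut.
Start: joints at [1.192, 0.377, 0.081, 1.274, 0, 1.46], TCP at [0.153, 0.554, 0.231] pointing down, gripper open.
Joint ranges: [-2.72, 2.72], [-0.84, 1.66], [-1.02, 1.22], [-1.77, 2.12], [-1.37, 1.28], [-3.14, 3.14]. Speed limits (rad/s): [2.57, 2.57, 3.14, 3.14, 3.14, 3.14].

## Interface

Orientations are given as a unit quaternion [w, x, y, z].
In Python, from cell import bot gives the robot as it stands. The module is installed in compiled form; this text tells all that it offers.
- The arm moves only by the tool play_rows, never from a script. Its argument "steps" is one flat list of numbers, 7 for each row, row after row: the shift along the tool's x, y, z in mm, then the turn, a rotation vector about the tool's x, y, z in degrees, then the opening, from 0 (shut) to 1 (fully open). A call has 1 to 5 rows; each row shifts and turns the commanded pose from where the row before left it, along the tool's axes as they then stand; what a row does not reach is not made up. A row lasts 1/10 s, in which the tool goes at most 50 mm and 8.59 degrees, less where a joint would pass 70% of its speed; a pose out of reach is approached as far as the arm can. A call with a gripper value outside its range is refused whole. The fingers move at their own pace and stop on an object; "force" is the grip in N (left out, the last holds). Time passes only in rows, so rows that do not move let the fingers close. It gives the time, the measured TCP pose, the force, the opening and the grip force at its end, in the units of the state.
- bot.read_state(): the state, without advancing time (a new reading comes with each control period).
- bot.snapshot(name): name is "scene" or "top"; returns the picture (400x640x3 uint8, blue, green, red); there is no depth.
- bot.get_calibration(name): a dict with "fx", "fy", "cx", "cy" (pixels), "R" (3x3) and "t" (3): a world point X has camera coordinates R X + t. Camera axes: x right, y down, z forward; pixel columns grow to the right and rows downward; lengths in m; the calibration is good to about 2 mm. A picture is of the moment at which its call begins. get_calibration takes no time and is no camera call.
- bot.hand_in(): hands the job in; it is judged then, once.
Trained networks look in the newest picture that a camera, given by its name, has taken for a name from the list of things; names that differ only in an ending like _2 or _b are one class to them, and where a whole thing is asked for, a point or a joint stands for the part that bears it (a point fixed in the world has none). Each returns a list of dicts, best first, with "confidence" (0 to 1); they miss things now and then, are a little off and sometimes report something else, mostly with a low value. They report only what shows in the picture. A call takes as long as a camera call. They do not tell look-alikes from the thing itself.
- bot.recognise(camera, thing): "xy" ([column, row] in pixels, amid what is visible of it).
- bot.silhouettes(camera, thing): "pixels" (400x640 bool, what is visible of it) and "xy" ([column, row] in pixels, amid what is visible of it).
- bot.spot_point(camera, thing): "xy" ([column, row] in pixels: a listed point, or the origin of a listed thing).
The state is a dict: "time_s": time; "joint_pos": joint angles; "qvel": joint speeds; "tau": joint torques, N m; "eef_pos": TCP position; "orientation": TCP orientation; "wrist_force": force on the tool from outside, world axes, zero at the start; "moment": the same for the moment, N m; "finger_gap": opening from 0.0 (shut) to 1.0 (fully open); "grip_force": force on a finger pad.
Only numpy, scipy, OpenCV 4.12 (cv2) and the standard library are available. Lean on these libraries where they do the work, as an engineer would, in place of code of your own. Each camera call takes 0.05 s, during which the arm holds its last target. There are 200 camera calls.

## Working session

There is one attempt and no reset: what is moved stays moved. The work goes in short steps, Python scripts to look and compute and a tool call to move; the robot and the scene stay as the last step left them, time stands still between calls to the robot, and variables do not carry over. Pictures are saved under pics/ and viewed, at most 10 in all, crops included, and the job is handed in when it is done.

Besides the shell and the picture viewer there is one more tool, called after "Call:" by a JSON object that holds its "method" and its "body". play_rows: Moves the arm, as the interface text tells. Its arguments: {"type":"object","properties":{"steps":{"type":"array","items":{"type":"number"}},"force":{"type":"number"}},"required":["steps"]}

```bash
mkdir -p pics; cat > h.py <<'E'
import numpy as np, cv2
from cell import bot
from scipy.spatial.transform import Rotation as Rn
def cal(n):
    c=bot.get_calibration(n); return c,np.array(c["R"]),np.array(c["t"])
def proj(n,X):
    c,R,t=cal(n); p=(R@np.atleast_2d(X).T).T+t
    return np.c_[c["fx"]*p[:,0]/p[:,2]+c["cx"],c["fy"]*p[:,1]/p[:,2]+c["cy"]]
def ray(n,uv):
    c,R,t=cal(n); d=R.T@np.array([(uv[0]-c["cx"])/c["fx"],(uv[1]-c["cy"])/c["fy"],1]); return -R.T@t,d/np.linalg.norm(d)
def tri(a,b):
    o1,d1=ray("scene",a); o2,d2=ray("top",b)
    s=np.linalg.lstsq(np.c_[d1,-d2],o2-o1,rcond=None)[0]
    p,q=o1+s[0]*d1,o2+s[1]*d2; return (p+q)/2,np.linalg.norm(p-q)
def atz(n,uv,z):
    o,d=ray(n,uv); return o+d*(z-o[2])/d[2]
E
python3 - <<'E'
from h import *
for n in("scene","top"):
    cv2.imwrite(f"pics/{n}0.png",bot.snapshot(n))
    c,R,t=cal(n); print(n,c["fx"],-R.T@t,R[2])
    for th in("cap","cap_bar","neck_mouth","neck_foot","tank"):
        print(th,[(np.round(d["xy"]).tolist(),round(d["confidence"],2)) for d in bot.spot_point(n,th)])
    print("sil",[(np.round(d["xy"]).tolist(),round(d["confidence"],2),int(d["pixels"].sum())) for d in bot.silhouettes(n,"cap")])
s=bot.read_state();print(s)
E
```

```text
scene 501.2319641122841 [-0.22139864 -0.66697875  1.0182952 ] [ 0.59569687  0.4662763  -0.65401196]
cap [([346.0, 283.0], 0.74), ([374.0, 311.0], 0.55)]
cap_bar [([381.0, 297.0], 0.91), ([346.0, 261.0], 0.66)]
neck_mouth [([298.0, 183.0], 0.92), ([376.0, 308.0], 0.47)]
neck_foot [([304.0, 189.0], 0.7), ([436.0, 259.0], 0.31)]
tank []
sil [([375.0, 309.0], 0.87, 685), ([345.0, 275.0], 0.65, 1233)]
top 421.4018760317285 [ 0.4254225  -0.02112616  1.16705835] [ 0.15120766  0.02394014 -0.98821208]
cap [([398.0, 239.0], 0.92), ([434.0, 254.0], 0.89)]
cap_bar [([397.0, 242.0], 0.77), ([444.0, 254.0], 0.57)]
neck_mouth [([318.0, 206.0], 0.77)]
neck_foot [([318.0, 205.0], 0.82), ([318.0, 206.0], 0.68)]
tank [([324.0, 197.0], 0.61)]
sil [([400.0, 240.0], 0.76, 1032), ([440.0, 252.0], 0.73, 541)]
{'time_s': 0.7, 'joint_pos': array([ 1.19168498e+00,  3.77197460e-01,  8.10514045e-02,  1.27438193e+00,
       -5.82696196e-06,  1.46051194e+00]), 'qvel': array([-7.05320143e-04,  9.17957936e-04, -9.55289141e-04,  1.97208400e-03,
        8.93843287e-05,  7.21642882e-04]), 'tau': array([-3.69871586e-04, -4.63370812e+01,  2.70095336e+01, -2.22833810e-04,
       -1.16601809e-04, -1.37159223e-06]), 'eef_pos': array([0.15273457, 0.55441882, 0.23140793]), 'orientation': array([3.53309505e-05, 1.34009105e-01, 9.90980092e-01, 1.29466547e-04]), 'wrist_force': array([-0.09307606, -0.41120564,  0.49189156]), 'moment': array([-0.03378556,  0.01967436,  0.0272249 ]), 'grip_force': 0.0, 'finger_gap': 1.0002614962569087}
```

View pics/scene0.png

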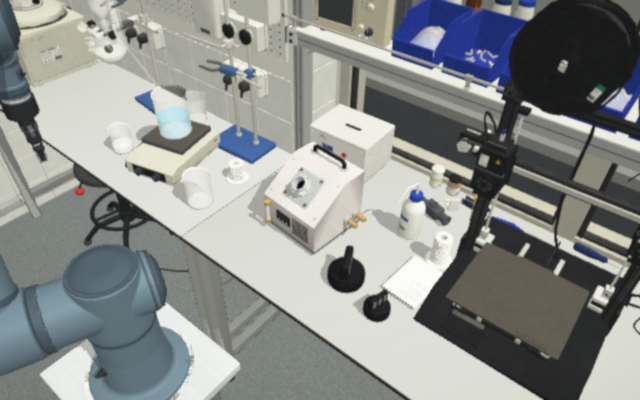

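View pics/top0.png

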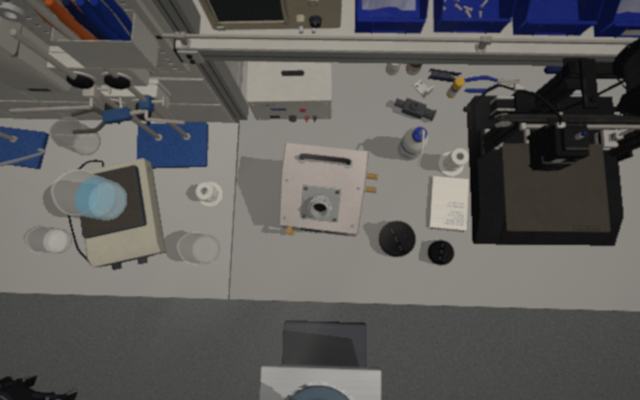

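Two black caps are visible: a larger one at scene (346,275) / top (397,239), and a smaller one at scene (376,307) / top (440,252). At about 26 px wide in the top view, the smaller one looks like the 66 mm cap. The unit's neck is at scene (300,185) / top (320,206). Next I'll fit models to the silhouettes.

```bash
cat > fit.py <<'E'
from h import *
from scipy.optimize import minimize
import sys
def hullmask(n,parts,S=4):
    m=np.zeros((400*S,640*S),np.uint8)
    for P in parts:
        q=cv2.convexHull(((proj(n,P)+.5)*S-.5).astype(np.float32)).round().astype(np.int32); cv2.fillConvexPoly(m,q,1)
    return cv2.resize(m.astype(np.float32),(640,400),interpolation=cv2.INTER_AREA)
a=np.linspace(0,2*np.pi,48,endpoint=False)
def cyl(r,z0,z1): return np.vstack([np.c_[r*np.cos(a),r*np.sin(a),0*a+z] for z in(z0,z1)])
def box(x,y,z0,z1): return np.array([[i*x,j*y,k] for i in(-1,1) for j in(-1,1) for k in(z0,z1)])
def capparts(s=1): return [s*cyl(.033,0,.028),s*box(.028,.007,.028,.062)]
pr=[(-95,0),(95,0),(95,196),(17.8,196),(-95,117)]
s35,c35=np.sin(np.radians(35)),np.cos(np.radians(35))
Rnk=np.array([[c35,0,-s35],[0,1,0],[s35,0,c35]])
mouth=np.array([-.0545,0,.182])
tankparts=[np.array([[x/1e3,y,z/1e3] for x,z in pr for y in(-.1,.1)]),(Rnk@cyl(.028,-.03,0).T).T+mouth]
def place(parts,p):
    R=Rn.from_euler("z",p[2]).as_matrix(); t=np.array([p[0],p[1],p[3] if len(p)>3 else 0])
    return [P@R.T+t for P in parts]
def cost(p,parts,M):
    c=0
    for n,m in M.items():
        r=hullmask(n,place(parts,p)); c+=1-np.minimum(r,m).sum()/np.maximum(r,m).sum()
    return c
def fit(parts,M,p0,yaws):
    best=None
    for y in yaws:
        p=np.array([*p0,y]); st=np.array([.01,.01,.15])
        r=minimize(cost,p,args=(parts,M),method="Nelder-Mead",options=dict(initial_simplex=np.vstack([p,p+np.diag(st)]),xatol=1e-4,fatol=1e-4))
        if best is None or r.fun<best.fun: best=r
    return best
E
cat > m1.py <<'E'
from fit import *
im={n:bot.snapshot(n) for n in("scene","top")}
sil={n:bot.silhouettes(n,"cap") for n in im}; tk={n:bot.silhouettes(n,"tank") for n in im}
def near(L,xy):
    return min(L,key=lambda d:np.hypot(*(np.array(d["xy"])-xy)))["pixels"].astype(np.float32)
for nm,a,b,s in(("small",(375,309),(440,252),1),("big",(345,275),(399,240),1.35)):
    M={"scene":near(sil["scene"],a),"top":near(sil["top"],b)}
    p0,_=tri(a,b); print(nm,p0)
    for sc in(1,s):
        r=fit(capparts(sc),M,p0[:2],np.radians([0,45,90,135])); print(sc,r.x,np.degrees(r.x[2]),r.fun)
for n in tk: print([(d["xy"],d["confidence"],d["pixels"].sum()) for d in tk[n]])
M={n:tk[n][0]["pixels"].astype(np.float32) for n in tk if tk[n]}
if M:
    q,_=tri((298,183),(318,206)); print("mouth tri",q,_)
    for s in [[-1.57],[3.14],[1.57],[0]]:
        r=fit(tankparts,M,q[:2]+.05*np.array([np.cos(s[0]),np.sin(s[0])]),s); print(r.x,np.degrees(r.x[2]),r.fun)
        print("mouth",place([mouth[None]],r.x)[0])
v=cv2.resize(im["scene"][240:330,320:410],(540,540),interpolation=3)
w=cv2.resize(im["scene"][150:220,260:340],(0,0),fx=4.5,fy=4.5,interpolation=3)
cv2.imwrite("pics/c1.png",v)
E
python3 m1.py
```

```text
small [ 0.46118584 -0.31629787  0.00701926]
1 [ 0.46252564 -0.31683927 -0.20812219] -11.924523071635406 0.1061016321182251Traceback (most recent call last):
  File "m1.py", line 10, in <module>
    r=fit(capparts(sc),M,p0[:2],np.radians([0,45,90,135])); print(sc,r.x,np.degrees(r.x[2]),r.fun)
  File "fit.py", line 30, in fit
    r=minimize(cost,p,args=(parts,M),method="Nelder-Mead",options=dict(initial_simplex=np.vstack([p,p+np.diag(st)]),xatol=1e-4,fatol=1e-4))
    res = _minimize_neldermead(fun, x0, args, callback, bounds=bounds,
                               **options)
    fsim[k] = func(sim[k])
              ~~~~^^^^^^^^
    fx = function(np.copy(x), *(wrapper_args + args))
  File "fit.py", line 24, in cost
    r=hullmask(n,place(parts,p)); c+=1-np.minimum(r,m).sum()/np.maximum(r,m).sum()
  File "fit.py", line 7, in hullmask
    q=cv2.convexHull(((proj(n,P)+.5)*S-.5).astype(np.float32)).round().astype(np.int32); cv2.fillConvexPoly(m,q,1)
                       ~~~~^^^^^
  File "h.py", line 7, in proj
    c,R,t=cal(n); p=(R@np.atleast_2d(X).T).T+t
          ~~~^^^
  File "h.py", line 5, in cal
    c=bot.get_calibration(n); return c,np.array(c["R"]),np.array(c["t"])
ValueError: time passes only in moves, steps and waits
```

```bash
sed -i 's/^def cal/import functools\n@functools.lru_cache\ndef cal/' h.py
sed -i 's/for sc in(1,s)/for sc in(.9,1,1.1,s)/' m1.py
python3 m1.py; python3 -c "
from cell import bot; print(bot.read_state()['time_s'])"
```

```text
small [ 0.46118584 -0.31629787  0.00701926]
0.9 [ 0.46090566 -0.31773468 -0.22772101] -13.047452658957566 0.24142056703567505
1 [ 0.46073626 -0.3170038  -0.21042428] -12.056423093885364 0.16791123151779175
1.1 [ 0.46364144 -0.31637009 -0.03327007] -1.9062344707310352 0.46711593866348267
1 [ 0.46073626 -0.3170038  -0.21042428] -12.056423093885364 0.16791123151779175
big [ 0.48948538 -0.20253254  0.0229737 ]
0.9 [ 0.48868382 -0.21053625  1.76963657] 101.3927064656534 1.1536874771118164
1 [ 0.49197282 -0.21002128  1.78126372] 102.05889321027786 0.9551640748977661
1.1 [ 0.4925839  -0.20596704  1.90399582] 109.09092452583474 0.7365646958351135
1.35 [ 0.4962328  -0.19886432  0.488167  ] 27.969908769652587 0.1667516827583313
[([315.6, 195.1], 0.59, np.int64(7649))]
[([323.8, 187.5], 0.59, np.int64(7138))]
mouth tri [0.55643625 0.01346482 0.17280417] 0.0032633659188741806
[ 0.60889306  0.00696098 -1.67557059] -96.00312289025841 0.2656182646751404
mouth [[0.61459281 0.06116211 0.182     ]]
[0.60750321 0.00178703 1.53648592] 88.03415852789594 0.1994990110397339
mouth [[ 0.60563366 -0.0526809   0.182     ]]
[0.60755694 0.00195625 1.53699314] 88.06322016748312 0.20015960931777954
mouth [[ 0.60571502 -0.05251261  0.182     ]]
[ 0.60375693  0.00335769 -0.09850069] -5.643674022457759 0.10109853744506836
mouth [[0.5495211 0.0087173 0.182    ]]
1.3
```

View pics/c1.png

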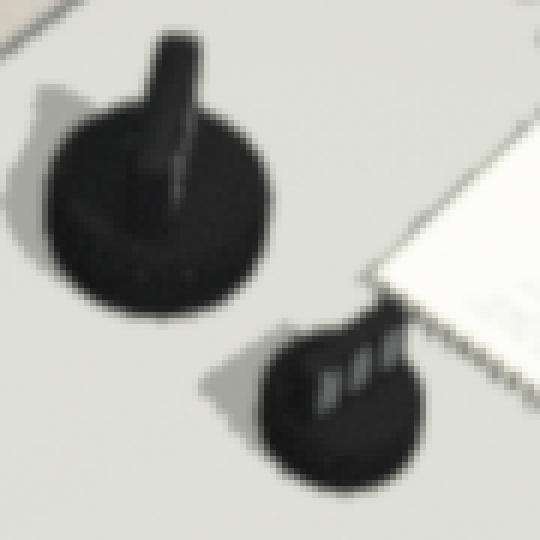

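The small cap fits the 66 mm model and the big one needs scale 1.35, so the small cap is the target. I'll check the fits by overlaying them on the pictures.

```bash
cat > ov.py <<'E'
from fit import *
def tile(n,im,c,Ps,w=80,h=60,k=5):
    x,y=int(c[0]-w/2),int(c[1]-h/2)
    v=cv2.resize(im[y:y+h,x:x+w],None,fx=k,fy=k,interpolation=2)
    for P,col in Ps:
        q=((proj(n,P)-[x,y]+.5)*k).round().astype(np.int32); cv2.polylines(v,[q],True,col,1)
    return v
def ring(r,z): return (Rnk@np.c_[r*np.cos(a),r*np.sin(a),0*a+z].T).T+mouth
E
cat > o1.py <<'E'
from ov import *
im={n:bot.snapshot(n) for n in("scene","top")}
tp=[0.60376,0.00336,-.0985]; cp=[.4617,-.3170,-.2095]
N=[(place([ring(.023,0)],tp)[0],(0,0,255)),(place([ring(.028,-.03)],tp)[0],(0,255,0)),(place([np.array([[x/1e3,y,z/1e3] for x,z in pr])for y in(-.1,)],tp)[0],(255,0,0)),(place([np.array([[x/1e3,y,z/1e3] for x,z in pr])for y in(.1,)],tp)[0],(255,0,255))]
c=np.c_[np.cos(a),np.sin(a),0*a]*.033
B=np.array([[-28,-7,62],[28,-7,62],[28,7,62],[-28,7,62]])/1e3
C=[(place([c+[0,0,z]],cp)[0],(0,0,255)) for z in(0,.028)]+[(place([B],cp)[0],(0,255,0))]
cv2.imwrite("pics/o1.png",np.vstack([np.hstack([tile(n,im[n],k,N) for n,k in(("scene",(302,187)),("top",(320,206)))]),np.hstack([tile(n,im[n],k,C) for n,k in(("scene",(376,305)),("top",(440,252)))])]))
E
python3 o1.py
```

```text
(no output)
```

View pics/o1.png

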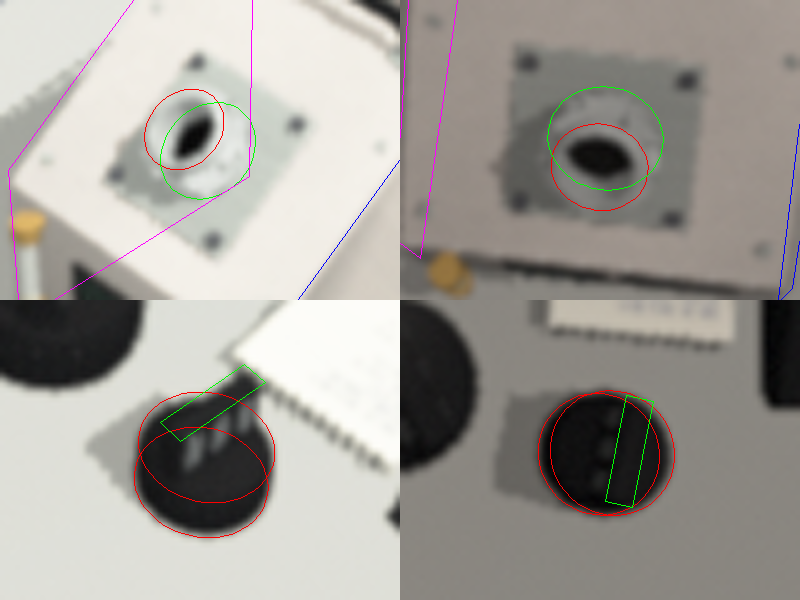

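The overlays fit: the cap and bar are matched closely, and the plate's four screws (scene crop centre (205,150), top crop centre (601,141)) put the neck foot within about 0.7 px of the model. I'll use the screws to refine the yaw.

```bash
cat > plan.py <<'E'
from h import *
def delta(P,yawz=None,R=None):
    """tool-frame shift (mm) and rotvec (deg) from the present pose to position P / rotation R"""
    s=bot.read_state(); q=s["orientation"]; Rc=Rn.from_quat(np.r_[q[1:],q[0]])
    print("TCP",s["eef_pos"].round(4),"y-axis",Rc.as_matrix()[:,1].round(3),"j",np.round(s["joint_pos"],2),"t",s["time_s"],"F",np.round(s["wrist_force"],1),s["finger_gap"])
    print("shift",(Rc.inv().apply(np.array(P)-s["eef_pos"])*1e3).round(1),"rot",np.degrees((Rc.inv()*Rn.from_matrix(R)).as_rotvec()).round(2))
def down(yawy):
    y=np.array([np.cos(yawy),np.sin(yawy),0]); z=np.array([0,0,-1.]); return np.c_[np.cross(y,z),y,z]
E
python3 - <<'E'
from plan import *
A=np.array([(197,62),(297,124),(212,241),(115,175)])/5-.5+[262,157]
B=np.array([(128,62),(287,81),(272,219),(119,201)])/5-.5+[280,176]
Q=[]
for p,q in zip(A,B): X,e=tri(p,q); Q.append(X); print(X.round(4),round(e,4))
Q=np.array(Q);print("centre",Q.mean(0)); v=Q[0]+Q[3]-Q[1]-Q[2]; u=Q[1]-Q[0]+Q[2]-Q[3]
print("yaws",[np.degrees(np.arctan2(*(w[1::-1]))) for w in(Q[1]-Q[0],Q[2]-Q[3],Q[0]-Q[3],Q[1]-Q[2])])
n=np.cross(Q[2]-Q[0],Q[1]-Q[3]);n/=np.linalg.norm(n);print(n,np.degrees(np.arccos(abs(n[2]))))
print(bot.hold_point_z)
delta([.3,.12,.23],R=down(np.radians(78))); delta([.461,-.3165,.16],R=down(np.radians(78)))
E
```

```text
[0.6    0.0436 0.1791] 0.0014
[ 0.5926 -0.0324  0.18  ] 0.0016
[ 0.5307 -0.0266  0.1358] 0.0003
[0.5377 0.0488 0.1356] 0.0006
centre [0.56524136 0.00837325 0.1576466 ]
yaws [np.float64(-95.54351972594932), np.float64(-95.35391745654191), np.float64(-4.7770602733305125), np.float64(-5.338648975718376)]
[-0.57224748  0.06008459  0.81787692] 35.127173053464425
-0.0187
TCP [0.1527 0.5544 0.2313] y-axis [0.266 0.964 0.   ] j [1.19 0.38 0.08 1.27 0.   1.46] t 1.4 F [-0.5  0.1  0.8] 1.001403136565206
shift [-257.4 -379.7    1.3] rot [ 0.01 -0.   -3.4 ]
TCP [0.1527 0.5544 0.2313] y-axis [0.266 0.964 0.   ] j [1.19 0.38 0.08 1.27 0.   1.46] t 1.4 F [-0.5  0.1  0.8] 1.001403136565206
shift [-528.5 -757.7   71.3] rot [ 0.01 -0.   -3.4 ]
```

Call:
{"method": "play_rows", "body": {"steps": [-22.9,-28.5,-1.3,0,0,0,0.6,-22.9,-28.5,-1.3,0,0,0,0.6,-22.9,-28.5,-1.3,0,0,0,0.6,-22.9,-28.5,-1.3,0,0,0,0.6,-22.9,-28.5,-1.3,0,0,0,0.6]}}

```text
time_s: 1.9
eef_pos: [0.2256, 0.3853, 0.2379]
orientation: [0.0, 0.134, 0.991, 0.0]
wrist_force: [0.8, 0.9, -0.3]
finger_gap: 0.599
grip_force: 0.0
```

Call:
{"method": "play_rows", "body": {"steps": [-22.9,-28.5,-1.3,0,0,0,0.6,-22.9,-28.5,-1.3,0,0,0,0.6,-22.9,-28.5,-1.3,0,0,0,0.6,-22.9,-28.5,-1.3,0,0,0,0.6,-22.9,-28.5,-1.3,0,0,0,0.6]}}

```text
time_s: 2.4
eef_pos: [0.2982, 0.2175, 0.2446]
orientation: [0.0, 0.134, 0.991, 0.0]
wrist_force: [0.0, 0.5, -0.1]
finger_gap: 0.594
grip_force: 0.0
```

Call:
{"method": "play_rows", "body": {"steps": [-22.9,-28.5,-1.3,0,0,0,0.6,-22.9,-28.5,-1.3,0,0,0,0.6,-22.9,-28.5,-1.3,0,0,0,0.6,-22.9,-28.5,-1.3,0,0,0,0.6,-22.9,-28.5,-1.3,0,0,0,0.6]}}

```text
time_s: 2.9
eef_pos: [0.3708, 0.0495, 0.2511]
orientation: [0.0, 0.134, 0.991, 0.0]
wrist_force: [0.3, 0.9, 0.0]
finger_gap: 0.6
grip_force: 0.0
```

Call:
{"method": "play_rows", "body": {"steps": [-18.5,-32.9,9,0,0,-0.34,0.6,-18.5,-32.9,9,0,0,-0.34,0.6,-18.5,-32.9,9,0,0,-0.34,0.6,-18.5,-32.9,9,0,0,-0.34,0.6,-18.5,-32.9,9,0,0,-0.34,0.6]}}

```text
time_s: 3.4
eef_pos: [0.4182, -0.1333, 0.2056]
orientation: [0.0, 0.119, 0.993, 0.0]
wrist_force: [0.2, 0.8, 0.4]
finger_gap: 0.603
grip_force: 0.0
```

Call:
{"method": "play_rows", "body": {"steps": [-18.5,-32.9,9,0,0,-0.34,0.6,-18.5,-32.9,9,0,0,-0.34,0.6,-18.5,-32.9,9,0,0,-0.34,0.6,-18.5,-32.9,9,0,0,-0.34,0.6,-18.5,-32.9,9,0,0,-0.34,0.6]}}

```text
time_s: 3.9
eef_pos: [0.4713, -0.3143, 0.1604]
orientation: [0.0, 0.105, 0.995, 0.0]
wrist_force: [0.5, 0.9, 0.2]
finger_gap: 0.602
grip_force: 0.0
```

```bash
python3 -c "
from plan import *
delta([.4615,-.3165,.032],R=down(np.radians(78)))"
```

```text
TCP [ 0.4713 -0.3143  0.1604] y-axis [0.208 0.978 0.   ] j [-0.7   0.39 -0.09  1.09  0.   -0.49] t 3.9 F [0.5 0.9 0.2] 0.602351292963329
shift [  9.2  -4.2 128.4] rot [ 0.01  0.02 -0.01]
```

Call:
{"method": "play_rows", "body": {"steps": [4.6,-2.1,30,0,0,0,0.6,4.6,-2.1,30,0,0,0,0.6,0,0,30,0,0,0,0.6,0,0,25,0,0,0,0.6,0,0,13,0,0,0,0.6], "force": 60}}

```text
time_s: 4.4
eef_pos: [0.4598, -0.3138, 0.0305]
orientation: [-0.001, 0.105, 0.995, 0.001]
wrist_force: [-0.3, 0.4, -0.6]
finger_gap: 0.601
grip_force: 0.0
```

Call:
{"method": "play_rows", "body": {"steps": [0,0,0,0,0,0,0.3,0,0,0,0,0,0,0.1,0,0,0,0,0,0,0,0,0,0,0,0,0,0,0,0,0,0,0,0,0]}}

```text
time_s: 4.9
eef_pos: [0.4624, -0.3158, 0.0343]
orientation: [0.001, 0.105, 0.995, -0.001]
wrist_force: [0.5, -0.2, 4.0]
finger_gap: 0.15
grip_force: 62.0
```

Call:
{"method": "play_rows", "body": {"steps": [0,0,0,0,0,0,0,0,0,-10,0,0,0,0,0,0,-30,0,0,0,0,0,0,-40,0,0,0,0,0,0,-40,0,0,0,0]}}

```text
time_s: 5.4
eef_pos: [0.4602, -0.314, 0.1538]
orientation: [-0.001, 0.105, 0.995, 0.001]
wrist_force: [0.9, -0.8, -1.9]
finger_gap: 0.149
grip_force: 61.2
```

```bash
cat > look.py <<'E'
from plan import *; import sys
im={n:bot.snapshot(n) for n in("scene","top")}
for n in im: cv2.imwrite(f"pics/{sys.argv[1]}_{n}.png",im[n])
s=bot.read_state(); print(s["time_s"],s["eef_pos"],s["orientation"],s["joint_pos"].round(2),s["finger_gap"],s["grip_force"],s["wrist_force"])
x,y=np.int32(proj("scene",s["eef_pos"])[0]); X,Y=np.int32(proj("top",s["eef_pos"])[0])
f=lambda i,x,y:cv2.resize(i[max(y-50,0):y+50,max(x-50,0):x+50],(400,400),interpolation=2)
cv2.imwrite(f"pics/{sys.argv[1]}.png",np.hstack([f(im["scene"],x,y),f(im["top"],X,Y)])); print(x,y,X,Y)
E
python3 look.py g1
```

```text
5.5 [ 0.46407212 -0.31732848  0.1591819 ] [ 0.00426819  0.10449341  0.99451207 -0.0029406 ] [-0.71  0.37 -0.12  1.07  0.   -0.5 ] 0.153797529845069 61.23290419578552 [ 0.54526684 -0.35948938 -0.16780369]
382 267 456 249
```

View pics/g1.png

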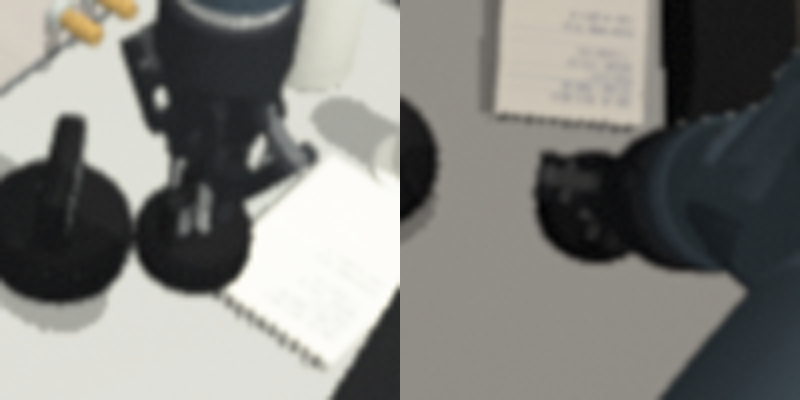

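The cap is gripped and lifted straight in the tool; the view shows it between the fingers just beside the larger cap. Next I plan the rows to a point on the neck axis.

```bash
cat >> plan.py <<'E'
psi=np.radians(-5.4); Rt=Rn.from_euler("z",psi).as_matrix()
s35,c35=np.sin(np.radians(35)),np.cos(np.radians(35))
Rneck=Rt@np.array([[c35,0,-s35],[0,1,0],[s35,0,c35]]); n=Rneck[:,2]
M=np.array([.5652,.0084,.1576])+.03*n
def Rtool(roll=0): # roll about tool z, deg
    R0=np.c_[-Rneck[:,0],Rneck[:,1],-n]; return R0@Rn.from_euler("z",roll,degrees=True).as_matrix()
def rows(P,R,N):
    s=bot.read_state(); q=s["orientation"]; Rc=Rn.from_quat(np.r_[q[1:],q[0]]); rv=(Rc.inv()*Rn.from_matrix(R)).as_rotvec()
    p0=s["eef_pos"]; d=(np.array(P)-p0)/N; st=Rn.from_rotvec(rv/N); Rk=Rc
    for i in range(N):
        print(Rk.inv().apply(d*1e3).round(1).tolist(),np.degrees(rv/N).round(2).tolist()); Rk=Rk*st
E
python3 -c "
from plan import *
print(M,n); delta(M+.12*n,R=Rtool()); rows(M+.12*n,Rtool(),15)"
```

```text
[0.54806907 0.01001935 0.18217456] [-0.57103088  0.05397831  0.81915204]
TCP [ 0.4641 -0.3173  0.1592] y-axis [ 0.208  0.978 -0.005] j [-0.71  0.37 -0.12  1.07  0.   -0.5 ] t 5.5 F [ 0.5 -0.4 -0.2] 0.153797529845069
shift [  53.1  329.1 -123.4] rot [ -2.32 -34.46  -6.29]
[3.5, 21.9, -8.2] [-0.15, -2.3, -0.42]
[3.1, 22.0, -8.3] [-0.15, -2.3, -0.42]
[2.6, 22.0, -8.4] [-0.15, -2.3, -0.42]
[2.1, 22.1, -8.4] [-0.15, -2.3, -0.42]
[1.6, 22.1, -8.4] [-0.15, -2.3, -0.42]
[1.1, 22.1, -8.4] [-0.15, -2.3, -0.42]
[0.6, 22.2, -8.4] [-0.15, -2.3, -0.42]
[0.1, 22.2, -8.3] [-0.15, -2.3, -0.42]
[-0.4, 22.2, -8.3] [-0.15, -2.3, -0.42]
[-0.9, 22.2, -8.2] [-0.15, -2.3, -0.42]
[-1.4, 22.2, -8.1] [-0.15, -2.3, -0.42]
[-1.9, 22.3, -7.9] [-0.15, -2.3, -0.42]
[-2.4, 22.3, -7.8] [-0.15, -2.3, -0.42]
[-2.8, 22.3, -7.6] [-0.15, -2.3, -0.42]
[-3.3, 22.3, -7.4] [-0.15, -2.3, -0.42]
```

Call:
{"method": "play_rows", "body": {"steps": [3.5,21.9,-8.2,-0.15,-2.3,-0.42,0,3.1,22,-8.3,-0.15,-2.3,-0.42,0,2.6,22,-8.4,-0.15,-2.3,-0.42,0,2.1,22.1,-8.4,-0.15,-2.3,-0.42,0,1.6,22.1,-8.4,-0.15,-2.3,-0.42,0]}}

```text
time_s: 6.0
eef_pos: [0.4656, -0.2025, 0.1934]
orientation: [0.1, 0.086, 0.991, -0.004]
wrist_force: [0.6, -0.6, -1.0]
finger_gap: 0.153
grip_force: 61.2
```

Call:
{"method": "play_rows", "body": {"steps": [1.1,22.1,-8.4,-0.15,-2.3,-0.42,0,0.6,22.2,-8.4,-0.15,-2.3,-0.42,0,0.1,22.2,-8.3,-0.15,-2.3,-0.42,0,-0.4,22.2,-8.3,-0.15,-2.3,-0.42,0,-0.9,22.2,-8.2,-0.15,-2.3,-0.42,0]}}

```text
time_s: 6.5
eef_pos: [0.4707, -0.0917, 0.2344]
orientation: [0.199, 0.066, 0.978, -0.008]
wrist_force: [-0.9, -0.4, -0.5]
finger_gap: 0.155
grip_force: 61.2
```

Call:
{"method": "play_rows", "body": {"steps": [-1.4,22.2,-8.1,-0.15,-2.3,-0.42,0,-1.9,22.3,-7.9,-0.15,-2.3,-0.42,0,-2.4,22.3,-7.8,-0.15,-2.3,-0.42,0,-2.8,22.3,-7.6,-0.15,-2.3,-0.42,0,-3.3,22.3,-7.4,-0.15,-2.3,-0.42,0]}}

```text
time_s: 7.0
eef_pos: [0.476, 0.0191, 0.2751]
orientation: [0.296, 0.046, 0.954, -0.012]
wrist_force: [-0.5, -0.2, -1.2]
finger_gap: 0.154
grip_force: 61.2
```

Call:
{"method": "play_rows", "body": {"steps": [0,0,0,0,0,0,0,0,0,0,0,0,0,0,0,0,0,0,0,0,0]}}

```text
time_s: 7.3
eef_pos: [0.4769, 0.0177, 0.2753]
orientation: [0.296, 0.046, 0.954, -0.012]
wrist_force: [-0.5, -0.2, -0.7]
finger_gap: 0.15
grip_force: 61.3
```

```bash
python3 -c "
from plan import *
delta(M+.12*n,R=Rtool())"; python3 look.py g2
```

```text
TCP [0.4769 0.0177 0.2753] y-axis [0.095 0.995 0.005] j [-0.1  -0.33 -0.74  0.56  0.01 -0.  ] t 7.3 F [-0.5 -0.2 -0.7] 0.15030619925816
shift [-5.2 -0.9 -2.7] rot [ 0.17 -0.55 -0.21]
7.4 [0.47727243 0.01737387 0.27553105] [ 0.29610582  0.04660547  0.9539415  -0.01203717] [-0.1  -0.33 -0.74  0.56  0.01 -0.  ] 0.1524859633748877 61.31138205528259 [ 0.56249676 -0.60391216 -1.75068086]
275 165 313 237
```

View pics/g2.png

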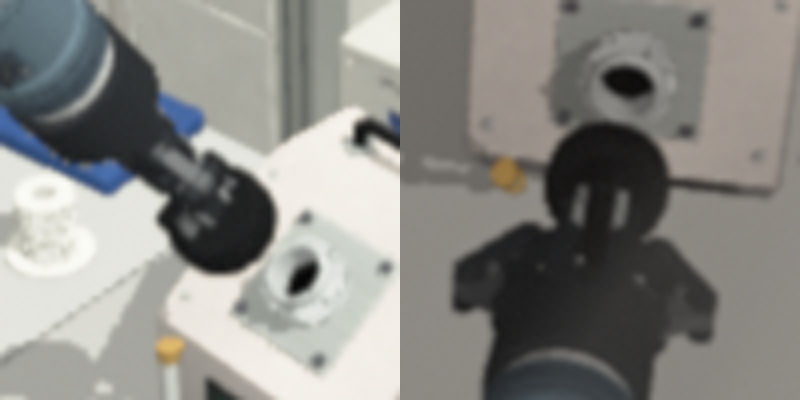

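The cap is squarely presented: in the scene crop it sits up-left of the neck, and in the top crop it is in line with it. I'll move in close to the mouth and check the alignment there.

Call:
{"method": "play_rows", "body": {"steps": [-2.6,-0.45,14,0.08,-0.27,-0.1,0,-2.6,-0.45,16,0.08,-0.27,-0.1,0,0,0,16,0,0,0,0,0,0,14,0,0,0,0,0,0,12,0,0,0,0]}}

```text
time_s: 7.9
eef_pos: [0.5228, 0.0122, 0.2188]
orientation: [0.3, 0.045, 0.953, -0.014]
wrist_force: [0.1, 0.6, -1.1]
finger_gap: 0.147
grip_force: 61.3
```

Call:
{"method": "play_rows", "body": {"steps": [0,0,0,0,0,0,0,0,0,0,0,0,0,0,0,0,0,0,0,0,0]}}

```text
time_s: 8.2
eef_pos: [0.5227, 0.0129, 0.2206]
orientation: [0.301, 0.045, 0.952, -0.014]
wrist_force: [0.1, 0.4, -0.6]
finger_gap: 0.153
grip_force: 61.3
```

```bash
cat > o2.py <<'E'
from plan import *; import ov
delta(M+.045*n,R=Rtool())
s=bot.read_state(); q=s["orientation"]; R=Rn.from_quat(np.r_[q[1:],q[0]]).as_matrix(); T=s["eef_pos"]
a=ov.a; c=np.c_[np.cos(a),np.sin(a),0*a]
L=[]
for r,z in((.033,.033),(.033,.005)): L.append(((r*c+[0,0,z])@R.T+T,(0,0,255)))
for r,z in((.023,0),(.028,-.03)): L.append(((r*c+[0,0,z])@Rneck.T+M,(0,255,0)))
L.append((np.array([[i,j,-.029] for i,j in((-.028,-.007),(.028,-.007),(.028,.007),(-.028,.007))])@R.T+T,(255,255,0)))
im={k:bot.snapshot(k) for k in("scene","top")}
v=np.hstack([ov.tile(k,im[k],proj(k,M)[0],L,66,80,6) for k in im])
import sys; cv2.imwrite(f"pics/{sys.argv[1]}.png",v)
E
python3 o2.py a1
```

```text
TCP [0.5227 0.0129 0.2206] y-axis [0.094 0.996 0.001] j [-0.1  -0.19 -0.8   0.35  0.   -0.  ] t 8.2 F [ 0.1  0.4 -0.6] 0.15258944829555687
shift [ 1.2 -0.4  1.1] rot [ 0.04  0.13 -0.  ]
```

View pics/a1.png

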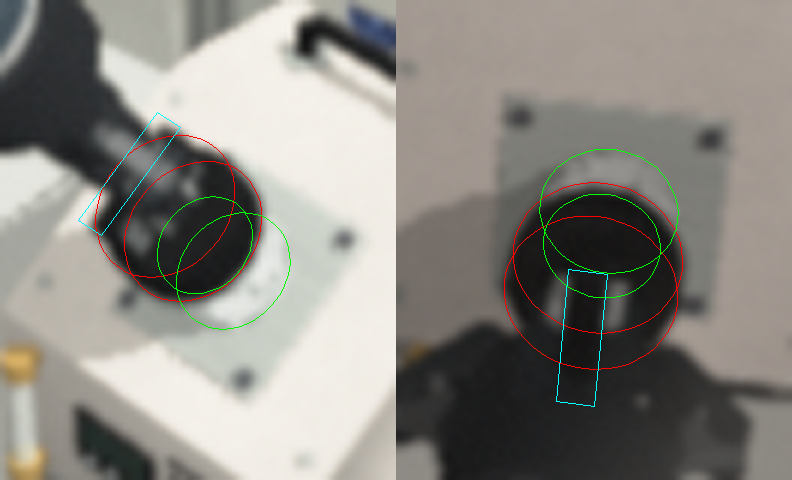

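The overlay agrees to about 1–2 mm: the cap skirt rings match in both crops and the neck foot ring is at (235,270) scene / (608,210) top. I'll advance along the axis and watch the force.

Call:
{"method": "play_rows", "body": {"steps": [1.2,-0.4,4,0.04,0.13,0,0,0,0,4,0,0,0,0,0,0,4,0,0,0,0,0,0,3,0,0,0,0,0,0,0,0,0,0,0]}}

```text
time_s: 8.8
eef_pos: [0.5302, 0.0121, 0.2066]
orientation: [0.3, 0.045, 0.953, -0.014]
wrist_force: [0.2, -0.2, -0.8]
finger_gap: 0.153
grip_force: 61.3
```

```bash
cat > st.py <<'E'
from plan import *
s=bot.read_state(); q=s["orientation"]; R=Rn.from_quat(np.r_[q[1:],q[0]]).as_matrix()
d=(s["eef_pos"]-M); L=Rneck.T@d*1e3
print("t",s["time_s"],"tcp in neck mm",L.round(1),"cap z ~",(L[2]-33).round(1),"tilt",np.degrees(np.arccos(-R[:,2]@n)).round(2),"roll",np.degrees(Rn.from_matrix(Rtool().T@R).as_rotvec()).round(1))
print("F tool",(R.T@s["wrist_force"]).round(1),"Mz",(R.T@s["moment"]).round(2),"j",s["joint_pos"].round(2),s["finger_gap"].round(3),s["grip_force"].round(0))
E
python3 st.py
```

```text
t 8.8 tcp in neck mm [-0.7  0.4 30.3] cap z ~ -2.7 tilt 0.06 roll [-0.   0.1 -0. ]Traceback (most recent call last):
  File "st.py", line 5, in <module>
    print("F tool",(R.T@s["wrist_force"]).round(1),"Mz",(R.T@s["moment"]).round(2),"j",s["joint_pos"].round(2),s["finger_gap"].round(3),s["grip_force"].round(0))
                                                                                                               ^^^^^^^^^^^^^^^^^^^^^
AttributeError: 'float' object has no attribute 'round'
```

Call:
{"method": "play_rows", "body": {"steps": [-0.5,-0.4,2,0,0,0,0,0,0,2,0,0,0,0,0,0,0,0,0,0,0]}}

```text
time_s: 9.1
eef_pos: [0.533, 0.0114, 0.204]
orientation: [0.3, 0.045, 0.953, -0.014]
wrist_force: [0.9, -0.3, -1.0]
finger_gap: 0.152
grip_force: 61.2
```

```bash
sed -i 's/s\["finger_gap"\].*/s["finger_gap"],s["grip_force"])/' st.py; python3 st.py
```

```text
t 9.1 tcp in neck mm [ 0.1 -0.1 26.6] cap z ~ -6.4 tilt 0.02 roll [-0.  0. -0.]
F tool [-0.2 -0.3  1.3] Mz [ 0.    0.52 -0.02] j [-0.1  -0.15 -0.82  0.29  0.   -0.  ] 0.1518215718443874 61.218241453170776
```

Call:
{"method": "play_rows", "body": {"steps": [0,0,1,0,0,0,0,0,0,1,0,0,0,0,0,0,0,0,0,0,0]}}

```text
time_s: 9.4
eef_pos: [0.534, 0.0114, 0.2028]
orientation: [0.3, 0.045, 0.953, -0.014]
wrist_force: [-4.2, -0.9, 4.4]
finger_gap: 0.153
grip_force: 62.4
```

Call:
{"method": "play_rows", "body": {"steps": [0,0,1,0,0,0,0,0,0,1,0,0,0,0,0,0,0,0,0,0,0]}}

```text
time_s: 9.7
eef_pos: [0.5344, 0.0114, 0.2024]
orientation: [0.301, 0.045, 0.953, -0.014]
wrist_force: [-23.7, 1.4, 21.8]
finger_gap: 0.152
grip_force: 66.2
```

```bash
python3 st.py
```

```text
t 9.7 tcp in neck mm [ 0.4  0.  24.5] cap z ~ -8.5 tilt 0.04 roll [ 0.  -0.  -0.1]
F tool [  6.9  -0.9 -31.4] Mz [0.13 1.85 0.03] j [-0.1  -0.15 -0.82  0.29  0.   -0.  ] 0.1518490853716898 66.23298525810242
```

Contact on the thread ends at z about -8 mm. I'll ease the pressure to about 15 N and start turning back.

Call:
{"method": "play_rows", "body": {"steps": [0.3,0,-0.9,0,0,0,0,0,0,0,0,0,-6,0,0,0,0,0,0,-6,0,0,0,0,0,0,0,0]}}

```text
time_s: 10.1
eef_pos: [0.5351, 0.0114, 0.2033]
orientation: [0.299, -0.056, 0.952, -0.046]
wrist_force: [-8.1, 1.0, 11.2]
finger_gap: 0.152
grip_force: 63.4
```

```bash
python3 st.py
```

```text
t 10.1 tcp in neck mm [ 1.5  0.2 24.8] cap z ~ -8.2 tilt 0.16 roll [ -0.   -0.2 -12.2]
F tool [  0.2   0.3 -13.9] Mz [-0.23  0.71 -0.2 ] j [-0.1  -0.15 -0.82  0.28  0.   -0.22] 0.15189270137911617 63.37561368942261
```

Call:
{"method": "play_rows", "body": {"steps": [0,0,0,0,0,-6,0,0,0,0,0,0,-6,0,0,0,0,0,0,0,0]}}

```text
time_s: 10.4
eef_pos: [0.5353, 0.0117, 0.2035]
orientation: [0.292, -0.156, 0.94, -0.076]
wrist_force: [-8.4, 1.7, 11.6]
finger_gap: 0.15
grip_force: 63.4
```

```bash
python3 st.py
```

```text
t 10.4 tcp in neck mm [ 1.7  0.5 24.8] cap z ~ -8.2 tilt 0.19 roll [ -0.   -0.2 -24.2]
F tool [ -0.1   0.9 -14.4] Mz [-0.49  0.56 -0.19] j [-0.1  -0.15 -0.82  0.28  0.   -0.43] 0.1496789148546657 63.407431840896606
```

Call:
{"method": "play_rows", "body": {"steps": [0,0,0,0,0,-6,0,0,0,0,0,0,-6,0,0,0,0,0,0,0,0]}}

```text
time_s: 10.7
eef_pos: [0.5353, 0.0118, 0.2034]
orientation: [0.283, -0.253, 0.919, -0.106]
wrist_force: [-9.3, 1.6, 11.4]
finger_gap: 0.151
grip_force: 63.4
```

Call:
{"method": "play_rows", "body": {"steps": [0,0,0,0,0,-6,0,0,0,0,0,0,-6,0,0,0,0,0,0,0,0]}}

```text
time_s: 11.0
eef_pos: [0.5353, 0.0119, 0.2034]
orientation: [0.27, -0.348, 0.888, -0.135]
wrist_force: [-9.2, 2.4, 10.4]
finger_gap: 0.151
grip_force: 63.5
```

Call:
{"method": "play_rows", "body": {"steps": [0,0,0,0,0,-6,0,0,0,0,0,0,-6,0,0,0,0,0,0,0,0]}}

```text
time_s: 11.3
eef_pos: [0.5353, 0.0119, 0.2034]
orientation: [0.254, -0.439, 0.846, -0.163]
wrist_force: [-8.6, 1.5, 9.9]
finger_gap: 0.154
grip_force: 63.2
```

Call:
{"method": "play_rows", "body": {"steps": [0,0,0,0,0,-6,0,0,0,0,0,0,-6,0,0,0,0,0,0,0,0]}}

```text
time_s: 11.6
eef_pos: [0.5342, 0.0116, 0.2012]
orientation: [0.235, -0.524, 0.797, -0.188]
wrist_force: [0.3, 1.4, -1.3]
finger_gap: 0.151
grip_force: 61.2
```

The force fell away at about 72°, so the cap has dropped. I'll push in lightly.

Call:
{"method": "play_rows", "body": {"steps": [0,0,1.5,0,0,0,0,0,0,1.5,0,0,0,0,0,0,0,0,0,0,0]}}

```text
time_s: 11.9
eef_pos: [0.5361, 0.0113, 0.1986]
orientation: [0.235, -0.524, 0.797, -0.187]
wrist_force: [1.2, 1.3, -1.9]
finger_gap: 0.153
grip_force: 61.2
```

```bash
python3 st.py
```

```text
t 11.9 tcp in neck mm [-0.5  0.2 20.3] cap z ~ -12.7 tilt 0.07 roll [ -0.1   0.  -72. ]
F tool [-1.3  0.6  2.2] Mz [-0.53 -0.14  0.05] j [-0.1  -0.14 -0.82  0.28  0.   -1.26] 0.1528979134587225 61.19578242301941
```

Call:
{"method": "play_rows", "body": {"steps": [0,0,1.5,0,0,0,0,0,0,1.5,0,0,0,0,0,0,0,0,0,0,0]}}

```text
time_s: 12.2
eef_pos: [0.5379, 0.0111, 0.1963]
orientation: [0.235, -0.524, 0.797, -0.188]
wrist_force: [1.9, 1.1, -1.1]
finger_gap: 0.154
grip_force: 61.2
```

Call:
{"method": "play_rows", "body": {"steps": [0,0,1,0,0,0,0,0,0,0.5,0,0,0,0,0,0,0,0,0,0,0]}}

```text
time_s: 12.5
eef_pos: [0.5385, 0.011, 0.1956]
orientation: [0.235, -0.524, 0.797, -0.188]
wrist_force: [-4.6, 1.4, 4.8]
finger_gap: 0.153
grip_force: 62.3
```

```bash
python3 st.py
```

```text
t 12.5 tcp in neck mm [-0.2  0.  16.5] cap z ~ -16.5 tilt 0.02 roll [ -0.  -0. -72.]
F tool [-0.6  1.4 -6.6] Mz [-0.81 -0.05  0.02] j [-0.1  -0.13 -0.82  0.26  0.   -1.26] 0.153091407881275 62.294719219207764
```

Seated in the starts at about -17 mm. Now clockwise, advancing with the thread pitch.

Call:
{"method": "play_rows", "body": {"steps": [0,0,0.3,0,0,5,0,0,0,0.4,0,0,5,0,0,0,0.4,0,0,5,0,0,0,0,0,0,0,0]}}

```text
time_s: 12.9
eef_pos: [0.5391, 0.0111, 0.1944]
orientation: [0.257, -0.416, 0.859, -0.155]
wrist_force: [-2.5, 1.2, 3.2]
finger_gap: 0.151
grip_force: 62.0
```

```bash
python3 st.py
```

```text
t 12.9 tcp in neck mm [-0.3  0.2 15.2] cap z ~ -17.8 tilt 0.06 roll [ -0.1  -0.  -57. ]
F tool [-0.7  0.8 -4.1] Mz [-0.83  0.    0.07] j [-0.1  -0.13 -0.83  0.26  0.   -1.  ] 0.15091634213650634 62.005945444107056
```

Call:
{"method": "play_rows", "body": {"steps": [0,0,0.45,0,0,5,0,0,0,0.45,0,0,5,0,0,0,0.45,0,0,5,0,0,0,0.45,0,0,5,0,0,0,0,0,0,0,0]}}

```text
time_s: 13.4
eef_pos: [0.5403, 0.011, 0.1932]
orientation: [0.28, -0.261, 0.917, -0.109]
wrist_force: [-4.5, 2.6, 4.0]
finger_gap: 0.155
grip_force: 62.2
```

```bash
python3 st.py
```

```text
t 13.4 tcp in neck mm [-0.1  0.3 13.5] cap z ~ -19.5 tilt 0.06 roll [ -0.1  -0.  -37.1]
F tool [-0.1  2.7 -6. ] Mz [-0.9   0.23  0.06] j [-0.1  -0.12 -0.83  0.26  0.   -0.65] 0.1545340545762696 62.23062872886658
```

Call:
{"method": "play_rows", "body": {"steps": [0,0,0.43,0,0,5,0,0,0,0.43,0,0,5,0,0,0,0.43,0,0,5,0,0,0,0.43,0,0,5,0,0,0,0,0,0,0,0]}}

```text
time_s: 13.9
eef_pos: [0.5415, 0.0107, 0.1919]
orientation: [0.295, -0.098, 0.949, -0.059]
wrist_force: [-3.6, 3.6, 4.7]
finger_gap: 0.15
grip_force: 62.3
```

```bash
python3 st.py
```

```text
t 13.9 tcp in neck mm [ 0.1  0.1 11.8] cap z ~ -21.2 tilt 0.04 roll [ -0.   -0.  -17.1]
F tool [-0.5  3.2 -6.1] Mz [-0.67  0.43  0.14] j [-0.1  -0.12 -0.83  0.25  0.   -0.3 ] 0.15019981816250672 62.25776553153992
```

Call:
{"method": "play_rows", "body": {"steps": [0,0,0.43,0,0,5,0,0,0,0.43,0,0,5,0,0,0,0,0,0,0,0]}}

```text
time_s: 14.2
eef_pos: [0.5419, 0.0104, 0.1916]
orientation: [0.299, -0.015, 0.953, -0.033]
wrist_force: [-7.8, 1.2, 10.2]
finger_gap: 0.153
grip_force: 63.2
```

```bash
python3 st.py
```

```text
t 14.2 tcp in neck mm [ 0.3 -0.2 11.3] cap z ~ -21.7 tilt 0.04 roll [ 0.  -0.  -7.2]
F tool [  0.5   0.5 -12.8] Mz [-0.43  0.73  0.13] j [-0.1  -0.12 -0.83  0.25  0.   -0.13] 0.1528533285521615 63.2140052318573
```

Call:
{"method": "play_rows", "body": {"steps": [0,0,0.2,0,0,4,0,0,0,0.2,0,0,4,0,0,0,0,0,0,0,0]}}

```text
time_s: 14.5
eef_pos: [0.5423, 0.0103, 0.1919]
orientation: [0.301, 0.052, 0.952, -0.012]
wrist_force: [-12.4, 1.3, 13.0]
finger_gap: 0.149
grip_force: 64.0
```

```bash
python3 st.py
```

```text
t 14.5 tcp in neck mm [ 0.8 -0.3 11.3] cap z ~ -21.7 tilt 0.1 roll [ 0.  -0.1  0.8]
F tool [  2.7   0.1 -17.8] Mz [-0.18  0.96 -0.09] j [-0.1  -0.12 -0.83  0.25  0.    0.01] 0.14926839756777366 64.0070128440857
```

Call:
{"method": "play_rows", "body": {"steps": [0,0,0,0,0,4,0,0,0,0,0,0,4,0,0,0,0,0,0,0,0]}}

```text
time_s: 14.8
eef_pos: [0.5424, 0.0103, 0.192]
orientation: [0.302, 0.116, 0.946, 0.008]
wrist_force: [-11.6, 1.7, 12.5]
finger_gap: 0.151
grip_force: 78.4
```

```bash
python3 st.py
```

```text
t 14.8 tcp in neck mm [ 1.  -0.2 11.3] cap z ~ -21.7 tilt 0.12 roll [ 0.  -0.1  8.5]
F tool [  2.5   0.2 -17. ] Mz [ 0.06  0.84 -1.92] j [-0.1  -0.12 -0.83  0.25  0.    0.14] 0.1512269916028934 78.41605987865478
```

The torque rose to about 1.9 N m with no further advance, so it is home. I'll relax, open and retreat along the axis.

Call:
{"method": "play_rows", "body": {"steps": [0,0,-0.8,0,0,-1,0,0,0,0,0,0,0,0.3,0,0,0,0,0,0,0.5,0,0,0,0,0,0,0.5,0,0,0,0,0,0,0.5]}}

```text
time_s: 15.3
eef_pos: [0.5413, 0.0104, 0.1907]
orientation: [0.3, 0.111, 0.947, 0.007]
wrist_force: [-1.0, -0.0, 0.3]
finger_gap: 0.501
grip_force: 0.0
```

Call:
{"method": "play_rows", "body": {"steps": [0,0,-10,0,0,0,0.5,0,0,-20,0,0,0,0.5,0,0,-30,0,0,0,0.5,0,0,-30,0,0,0,0.5,0,0,-30,0,0,0,0.5]}}

```text
time_s: 15.8
eef_pos: [0.4717, 0.0172, 0.2907]
orientation: [0.3, 0.111, 0.947, 0.007]
wrist_force: [-0.3, -0.4, 0.4]
finger_gap: 0.506
grip_force: 0.0
```

Call:
{"method": "play_rows", "body": {"steps": [0,0,0,0,0,0,0.5,0,0,0,0,0,0,0.5]}}

```text
time_s: 16.0
eef_pos: [0.4733, 0.017, 0.2906]
orientation: [0.302, 0.111, 0.947, 0.007]
wrist_force: [-0.9, -0.0, -1.0]
finger_gap: 0.499
grip_force: 0.0
```

```bash
python3 st.py; cat > o3.py <<'E'
from plan import *; import ov
a=ov.a; c=np.c_[np.cos(a),np.sin(a),0*a]; L=[]
for z in(-.0225,.0055): L.append(((.033*c+[0,0,z])@Rneck.T+M,(0,0,255)))
im={k:bot.snapshot(k) for k in("scene","top")}
cv2.imwrite("pics/f1.png",np.hstack([ov.tile(k,im[k],proj(k,M)[0],L,66,80,6) for k in im]))
E
python3 o3.py
```

```text
t 16.0 tcp in neck mm [ 7.000e-01 -1.000e-01  1.319e+02] cap z ~ 98.9 tilt 0.12 roll [-0.  -0.1  8. ]
F tool [ 1.3 -0.3  0.3] Mz [0.07 0.46 0.01] j [-0.1  -0.36 -0.72  0.59  0.    0.13] 0.49875824473116404 0.0
```

View pics/f1.png

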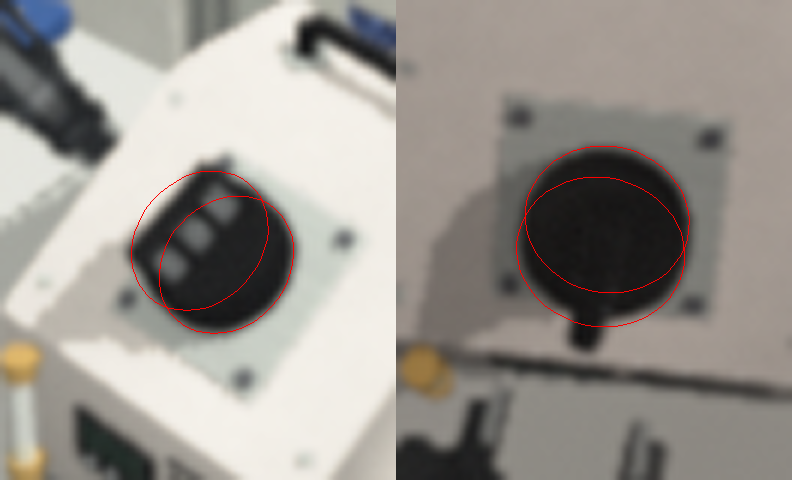

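The picture shows the cap seated flat on the neck: its black outline matches the home rings at scene (225,265) / top (605,220), and the gripper is clear. Handing in.

```bash
python3 -c "
from cell import bot; print(bot.hand_in())"
```

```text
the job is handed in; nothing more can be done
None
```

I set the cap on the neck, turned it back about 72° until it dropped into the starts, ran it about 80° clockwise to a firm stop, released it and handed the job in at 16 s; the hand-in returned no verdict, but the last pictures show it seated squarely.

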